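Stroke the wheels of a roller rail to check that they run

TASK

Check that the five sprung wheels of the roller rail on the packing bench run freely: with a fingertip, stroke lightly along their tops from the open end towards the end stop, so that every wheel in turn rolls at least 20 degrees towards the stop. Press lightly enough that no wheel is pushed down to the bottom of its spring travel; do not grasp, press hard on, lift or shift the rail, and leave the things around it alone. Finish with the hand clear and all wheels sprung back up.

Things in the scene. Friction and masses are not known exactly. Their poses are not given: they have to be found in the camera images.
- rail: a loose 360 mm long, 50 mm wide aluminium U channel on rubber feet, about 1.7 kg with wheels, standing on the bench. Origin: centre of its underside, on the bench; x runs along the row of wheels towards the end with the upright stop plate, z up. Side walls 3 mm thick reach 48 mm above the bench. Five grey wheels stand in a row in it at x = -120, -60, 0, 60, 120 mm
- stop_top (a point): middle of the top edge of the steel end stop, a plate 6 mm thick, 56 mm wide and 76 mm high across the rail's +x end (183 mm from the rail's origin, 63 mm past wheel 5)
- top1 (a point): top of wheel 1, counted from the open end (1) to the stop end (5). The wheel is a 40 mm diameter, 24 mm wide plastic cylinder, its axle level and across the rail; its top stands 62 mm above the bench, 14 mm above the side walls, and this point sinks with the wheel when it is pressed (it does not turn with it)
- top2 (a point): top of wheel 2, counted from the open end (1) to the stop end (5). The wheel is a 40 mm diameter, 24 mm wide plastic cylinder, its axle level and across the rail; its top stands 62 mm above the bench, 14 mm above the side walls, and this point sinks with the wheel when it is pressed (it does not turn with it)
- top3 (a point): top of wheel 3, counted from the open end (1) to the stop end (5). The wheel is a 40 mm diameter, 24 mm wide plastic cylinder, its axle level and across the rail; its top stands 62 mm above the bench, 14 mm above the side walls, and this point sinks with the wheel when it is pressed (it does not turn with it)
- top4 (a point): top of wheel 4, counted from the open end (1) to the stop end (5). The wheel is a 40 mm diameter, 24 mm wide plastic cylinder, its axle level and across the rail; its top stands 62 mm above the bench, 14 mm above the side walls, and this point sinks with the wheel when it is pressed (it does not turn with it)
- top5 (a point): top of wheel 5, counted from the open end (1) to the stop end (5). The wheel is a 40 mm diameter, 24 mm wide plastic cylinder, its axle level and across the rail; its top stands 62 mm above the bench, 14 mm above the side walls, and this point sinks with the wheel when it is pressed (it does not turn with it)
- wheel1 (a joint): turn of wheel 1 about its axle, rad, endless, 0 at the start; grows when its top rolls towards the stop. The bearing drags with about 0.25 N at the rim, so it stops as soon as it is left
- wheel2 (a joint): turn of wheel 2 about its axle, rad, endless, 0 at the start; grows when its top rolls towards the stop. The bearing drags with about 0.25 N at the rim, so it stops as soon as it is left
- wheel3 (a joint): turn of wheel 3 about its axle, rad, endless, 0 at the start; grows when its top rolls towards the stop. The bearing drags with about 0.25 N at the rim, so it stops as soon as it is left
- wheel4 (a joint): turn of wheel 4 about its axle, rad, endless, 0 at the start; grows when its top rolls towards the stop. The bearing drags with about 0.25 N at the rim, so it stops as soon as it is left
- wheel5 (a joint): turn of wheel 5 about its axle, rad, endless, 0 at the start; grows when its top rolls towards the stop. The bearing drags with about 0.25 N at the rim, so it stops as soon as it is left
- spring1 (a joint): how far wheel 1 is pressed down, m: 0 up (rest), 0.010 at the bottom of its travel. It takes about 1 N to start it down and 0.4 N more for each mm; it springs back up
- spring2 (a joint): how far wheel 2 is pressed down, m: 0 up (rest), 0.010 at the bottom of its travel. It takes about 1 N to start it down and 0.4 N more for each mm; it springs back up
- spring3 (a joint): how far wheel 3 is pressed down, m: 0 up (rest), 0.010 at the bottom of its travel. It takes about 1 N to start it down and 0.4 N more for each mm; it springs back up
- spring4 (a joint): how far wheel 4 is pressed down, m: 0 up (rest), 0.010 at the bottom of its travel. It takes about 1 N to start it down and 0.4 N more for each mm; it springs back up
- spring5 (a joint): how far wheel 5 is pressed down, m: 0 up (rest), 0.010 at the bottom of its travel. It takes about 1 N to start it down and 0.4 N more for each mm; it springs back up
- carton: closed cardboard box 120 x 80 x 50 mm, loose, beside the rail; origin at the centre of its underside. Leave alone
- tape_roll: roll of packing tape on a card core lying flat, 90 mm across, 48 mm high, loose; origin at the centre of its underside. Leave alone
- screwdriver: screwdriver lying on the bench beside the rail, loose, x along it towards the tip. Leave alone
- spare_wheel: a spare wheel lying flat, 40 mm across, 24 mm high, loose; origin at the centre of its underside. Leave alone

How it is judged:
On the way, in this order (a step that is already met when the one before it is completed fails the run):
1. wheel 1 has rolled 20 degrees towards the stop (value of joint wheel1 above 0.35 rad), for 0.05 s.
2. wheel 2 has rolled 20 degrees towards the stop (value of joint wheel2 above 0.35 rad), for 0.05 s.
3. wheel 3 has rolled 20 degrees towards the stop (value of joint wheel3 above 0.35 rad), for 0.05 s.
4. wheel 4 has rolled 20 degrees towards the stop (value of joint wheel4 above 0.35 rad), for 0.05 s.
5. wheel 5 has rolled 20 degrees towards the stop (value of joint wheel5 above 0.35 rad), for 0.05 s.
At the end, for the whole second after the job is handed in: each wheel stands at least 0.35 rad (20 degrees) towards the stop from its start, is at rest and sprung up to within 2 mm; the rail stands flat within 15 mm of where it was; carton, tape roll, screwdriver and spare wheel within 20 mm of where they were (value of joint each of wheel1, wheel2, wheel3, wheel4, wheel5 above 0.35 rad and value of joint each of spring1, spring2, spring3, spring4, spring5 below 0.002 m and velocity of joint wheel1 between -0.2 and 0.2 rad/s and velocity of joint wheel2 between -0.2 and 0.2 rad/s and velocity of joint wheel3 between -0.2 and 0.2 rad/s and velocity of joint wheel4 between -0.2 and 0.2 rad/s and velocity of joint wheel5 between -0.2 and 0.2 rad/s and distance of rail from where it was at the start of the episode below 0.015 m and angle between rail's own z axis and vertical below 0.05 rad and linear speed of rail below 0.02 m/s and distance of each of carton, tape_roll, screwdriver, spare_wheel from where it was at the start of the episode below 0.02 m); the robot touches nothing.
It fails at once if a wheel is pressed to the bottom of its travel (more than 9.5 of 10 mm) (value of joint any of spring1, spring2, spring3, spring4, spring5 above 0.0095 m).
It fails at once if the rail is lifted, tipped or shifted more than 15 mm (distance of rail from where it was at the start of the episode above 0.015 m or height (world z) of rail above 0.006 m or angle between rail's own z axis and vertical above 0.05 rad).
It fails at once if the fingers squeeze or press on the rail or its wheels with over 20 N (contact force between the fingers and rail above 20 N).
It fails at once if the rail is worked with a part of the arm other than the fingers (contact force between the arm and rail above 3 N).
It fails at once if a bystander is moved more than 20 mm (distance of any of carton, tape_roll, screwdriver, spare_wheel from where it was at the start of the episode above 0.02 m).
It also fails if it takes over 51 s, if anything falls off the work surface, if the arm or the gripper's body presses on something with over 40 N, if the wrist force passes 120 N, or if a joint passes its speed limit or range.

ROBOT

A 6-joint arm with a two-finger parallel gripper is mounted at the origin on the work surface. World frame = base frame: x ahead of the robot, y to its left, z up, the work surface at z = 0. Lengths are in m, angles in rad, forces in N, time in s.
With the tool pointing down it reaches from about 0.375 to 0.975 m from the base axis. Payload 3.8 kg.
Tool frame: the origin (TCP) lies midway between the tips of the shut fingers; the grasp point (between the pads) lies 19 mm behind it; x points along the fingers, y is the direction in which the jaws open and shut, and the axes are right-handed (so a half turn about x gives the same grasp; the last joint's range is limited). The gripper opens to 85 mm and grips with 20 to 120 N. Pads are 22 mm wide; open, the fingers measure 114 mm over their backs; the gripper's body (76 mm by 85 mm) begins 54 mm behind the grasp point. The pads swing forward as they close: fully open they stand 13 mm farther back than shut.
Start: joints at [-1.263, 0.264, 1.604, -0, 1.274, -0.037], TCP at [0.228, -0.635, 0.231] pointing down, gripper open.
Joint ranges: [-2.63, 2.63], [-0.94, 2.18], [0.31, 2.57], [-1.31, 4.45], [0, 2.66], [-2.55, 2.55]. Speed limits (rad/s): [2.57, 2.57, 3.14, 3.14, 3.14, 3.14].

INTERFACE

Orientations are given as a rotation vector (axis times angle).
In Python, from workcell import read_state, read_camera, get_calibration, finish_job gives the robot as it stands. The module is installed in compiled form; this text tells all that it offers.
- The arm moves only by the shell command python3 -m creep 'ROWS' [FORCE]. ROWS is JSON, a list of rows, each a list of 3 entries, a list of its own where there are three numbers: the closure in counts, from 0 (fully open) to 255 (shut), then the shift along the world's x, y, z in mm, then the turn about the world's z in rad. In form: [[hand, [tx, ty, tz], spin], ...]. A call has exactly 8 rows; each row shifts and turns the commanded pose from where the row before left it; what a row does not reach is not made up. A row lasts 1/12 s, in which the tool goes at most 41.7 mm and 7.16 degrees, less where a joint would pass 70% of its speed; a pose out of reach is approached as far as the arm can. A call is refused whole if a number of a shift passes 41.7 or a number of a turn 0.125, either way. A call with a gripper value outside its range is refused whole. The fingers move at their own pace and stop on an object; FORCE is the grip in N (left out, the last holds). Time passes only in rows, so rows that do not move let the fingers close, or fill a call up. It gives the time, the measured TCP pose, the force and the opening at its end, in the units of the state.
- read_state(): the state, without advancing time (a new reading comes with each control period).
- read_camera(name): name is "side" or "top" or "wrist"; returns (picture, depth): 480x640x3 uint8, blue, green, red; 480x640 float32, m along the optical axis (not along the pixel's ray), 0 where there is no reading.
- get_calibration(name): a dict with "K" (3x3 intrinsics, pixels), "eye" and "orientation" of the camera in the world. Camera axes: x right, y down, z forward; pixel columns grow to the right and rows downward; lengths in m; the calibration is good to about 2 mm. A picture is of the moment at which its call begins: read the wrist's pose just before it. get_calibration takes no time and is no camera call; for the wrist camera it gives the pose at the moment of the call.
- finish_job(): hands the job in, once; it reports no verdict.
The state is a dict: "time": time; "q": joint angles; "joint_vel": joint speeds; "joint_torque": joint torques, N m; "tool_pos": TCP position; "tcp_rot": TCP orientation; "wrist_force": force on the tool from outside, world axes, zero at the start; "torque": the same for the moment, N m; "width": opening from 0.0 (shut) to 1.0 (fully open).
Only numpy, scipy, OpenCV 4.12 (cv2) and the standard library are available. Lean on these libraries where they do the work, as an engineer would, in place of code of your own. Each camera call takes 0.05 s, during which the arm holds its last target.

## Working session

There is one attempt and no reset: what is moved stays moved. The work goes in short steps, Python scripts to look and compute and a shell command to move; the robot and the scene stay as the last step left them, time stands still between calls to the robot, and variables do not carry over. Pictures are saved under pics/ and viewed, and the job is handed in when it is done.

```bash
mkdir -p pics
python3 - <<'E'
from workcell import *
import cv2
s=read_state();print(s['time'],s['tool_pos'],s['tcp_rot'],s['wrist_force'],s['width'])
for n in ("top","side"):
    im,d=read_camera(n);cv2.imwrite(f'pics/{n}0.png',im);c=get_calibration(n);print(n,c)
    import numpy as np;np.save(f'{n}0.npy',d)
E
```

```text
0.0 [ 0.22794194 -0.63457829  0.22994172] [ 2.03469486  0.35666717 -2.03531286] [-0.72342871 -0.01685702 -0.47138829] 0.9967001374906409
top {'K': array([[513.9675239 ,   0.        , 320.55435025],
       [  0.        , 513.9675239 , 231.877772  ],
       [  0.        ,   0.        ,   1.        ]]), 'eye': array([0.5127559 , 0.02798968, 0.85025043]), 'orientation': array([-2.20799173,  2.18445844, -0.06629697])}
side {'K': array([[448.96537823,   0.        , 320.80199809],
       [  0.        , 448.96537823, 237.89976181],
       [  0.        ,   0.        ,   1.        ]]), 'eye': array([ 0.3733324 , -0.39496932,  0.53399292]), 'orientation': array([-2.28744753,  0.57672577, -0.21373665])}
```

View pics/top0.png

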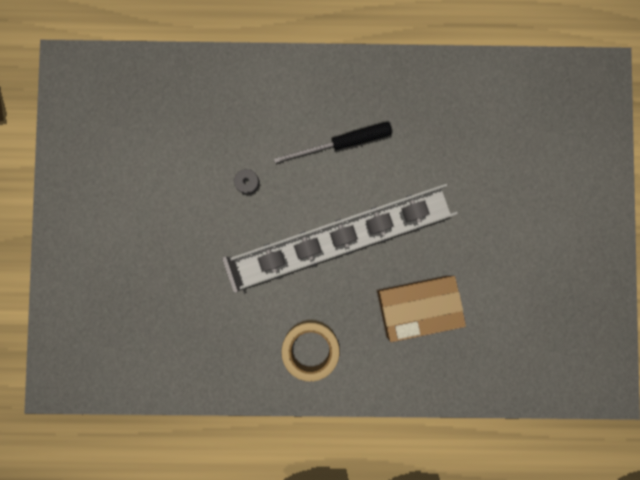

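View pics/side0.png

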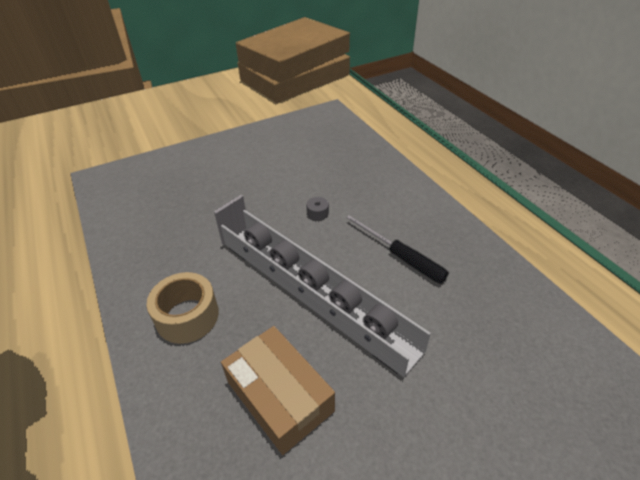

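The top view has the stop at about (232,273) and the open end at about (450,200). Wheels 1 to 5 run from (415,212) to (272,260). The carton is at (422,308), the tape roll at (310,351), the spare wheel at (247,181) and the screwdriver at (340,142). Next I'll measure these from the depth image.

```bash
cat > h.py <<'E'
import numpy as np,cv2
from scipy.spatial.transform import Rotation as R
from workcell import *
def cloud(d,c):
    K=c['K'];v,u=np.mgrid[:480,:640];r=np.stack([(u-K[0,2])/K[0,0]*d,(v-K[1,2])/K[1,1]*d,d],-1)
    P=r@R.from_rotvec(c['orientation']).as_matrix().T+c['eye'];P[d<=0]=np.nan
    return P
def ray(u,v,z,c):
    K=c['K'];r=R.from_rotvec(c['orientation']).as_matrix()@np.array([(u-K[0,2])/K[0,0],(v-K[1,2])/K[1,1],1])
    return c['eye']+r*(z-c['eye'][2])/r[2]
E
python3 - <<'E'
from h import *
for n in ("top","side"):
    c=get_calibration(n);P=cloud(np.load(n+'0.npy'),c)
    v,u=np.mgrid[:480,:640]
    z=P[...,2]
    if n=="top": roi=(u>215)&(u<470)&(v>180)&(v<300)&(abs(v-(273-(u-232)*.335))<30)
    else: roi=(u>210)&(u<440)&(v>190)&(v<380)&(abs(v-(225+(u-232)*.72))<50)
    print(n,'bench z',np.nanmedian(z[roi&(z<.02)]), np.nanmax(z[roi]))
    m=(roi&(z>.053)&(z<.068)).astype(np.uint8)
    k,l,st,ce=cv2.connectedComponentsWithStats(m)
    for i in range(1,k):
        if st[i,4]>15:
            p=P[l==i];print(st[i,4],ce[i].round(1),np.nanmean(p,0).round(4),p[:,2].max().round(4))
    m=roi&(z>.07); p=P[m];print('stop',m.sum(),p.mean(0).round(4),p.min(0).round(4),p.max(0).round(4))
    m=roi&(z>.043)&(z<.052);p=P[m];vx=cv2.fitLine(p[:,:2].astype(np.float32),cv2.DIST_L2,0,.01,.01).ravel();print('walls',vx, p[:,2].max(),cv2.minAreaRect((p[:,:2]*1000).astype(np.float32)))
E
```

```text
top bench z 0.0015560869674927646 0.07922154416381988
327 [416.4 209.9] [ 0.5919 -0.124   0.0593] 0.0653
329 [380.  222.4] [ 0.5719 -0.0677  0.0593] 0.064
337 [343.5 234.9] [ 0.5519 -0.0116  0.0592] 0.0651
337 [307.1 247.6] [0.5318 0.0443 0.0593] 0.0645
335 [270.6 260. ] [0.5121 0.1001 0.0593] 0.064
59 [232.8 272.7] [0.4922 0.1576 0.0602] 0.0669
stop 168 [0.4912 0.16   0.0753] [0.4636 0.1484 0.0701] [0.5174 0.1721 0.0792]
walls [ 0.3379402  -0.9411676   0.55023676 -0.00631556] 0.051992025080410786 ((551.1713256835938, -11.809814453125), (54.52267074584961, 360.68505859375), 19.206317901611328)
side bench z 0.0016114463081092767 0.07894307927040062
227 [229.7 211.8] [0.4888 0.1583 0.0606] 0.068
279 [256.9 230.7] [0.5108 0.0972 0.0593] 0.065
315 [284.  249.2] [0.5309 0.0409 0.0594] 0.0637
355 [313.3 269.1] [ 0.5509 -0.0148  0.0594] 0.0642
418 [345.7 291.3] [ 0.571  -0.0709  0.0593] 0.0648
474 [381.  315.4] [ 0.5909 -0.1265  0.0594] 0.0645
stop 177 [0.4888 0.1594 0.0749] [0.4629 0.1489 0.07  ] [0.5163 0.1728 0.0789]
walls [ 0.3377546  -0.9412342   0.5527344  -0.02559144] 0.05199229413744527 ((549.7921142578125, -8.27459716796875), (55.79090118408203, 365.69134521484375), 19.749313354492188)
```

Run:
```python
from h import *
s=read_state();M=R.from_rotvec(s['tcp_rot']).as_matrix();print(M.round(3));print(s['time'])
u=np.array([-.3378,.9412]); print('rail yaw',np.arctan2(u[1],u[0]),'tool y yaw',np.arctan2(M[1,1],M[0,1]))
ce=np.array([[.5914,-.1252],[.5714,-.0693],[.5514,-.0132],[.5313,.0426],[.5114,.0987]])
c0=ce.mean(0);d=np.linalg.svd(ce-c0)[2][0];d*=np.sign(d[1]);print(c0,d,(ce-c0)@d)
for t in (-.155,-.12,.12,.14):print(t,((c0+d*t-s['tool_pos'][:2])*1000).round(1))
```

```text
[[-0.001  0.338 -0.941]
 [ 0.002 -0.941 -0.338]
 [-1.    -0.002 -0.   ]]
0.1
rail yaw 1.915380895043568 tool y yaw -1.2259974794255153
[ 0.55138 -0.01328] [-0.33664516  0.94163158] [-1.18859946e-01 -5.94898373e-02  6.85976232e-05  5.93782076e-02
  1.18902978e-01]
-0.155 [375.6 475.4]
-0.12 [363.8 508.4]
0.12 [283.  734.4]
0.14 [276.3 753.2]
```

The jaw axis already lies along the rail, so no turn is needed. I'll close the fingers while travelling at height.

```bash
python3 -m creep '[[255,[23,29,0],0],[255,[23,29,0],0],[255,[23,29,0],0],[255,[23,29,0],0],[255,[23,29,0],0],[255,[23,29,0],0],[255,[23,29,0],0],[255,[23,29,0],0]]' 20; python3 -m creep '[[255,[23,29,0],0],[255,[23,29,0],0],[255,[23,29,0],0],[255,[23,29,0],0],[255,[23,29,0],0],[255,[23,29,0],0],[255,[16,20,0],0],[255,[0,0,0],0]]'
```

```text
time: 0.77
tool_pos: [0.4127, -0.4014, 0.2308]
tcp_rot: [2.034, 0.355, -2.035]
wrist_force: [0.5, 0.1, -0.4]
width: -0.0
time: 1.43
tool_pos: [0.5685, -0.205, 0.2307]
tcp_rot: [2.033, 0.361, -2.031]
wrist_force: [-0.5, -0.2, -0.2]
width: -0.005
```

```bash
python3 -m creep '[[255,[10,13,-20],0],[255,[10,13,-20],0],[255,[10,13,-20],0],[255,[5,7,-20],0],[255,[0,0,-20],0],[255,[0,0,-20],0],[255,[0,0,-15],0],[255,[0,0,0],0]]'
python3 - <<'E'
from h import *
s=read_state();im,d=read_camera("side");cv2.imwrite('pics/side1.png',im);im,d=read_camera("wrist");cv2.imwrite('pics/wrist1.png',im)
c0=np.array([.55138,-.01328]);d=np.array([-.3366,.9416]);p=s['tool_pos'][:2]-c0;print(s['tool_pos'],'t',p@d,'lat',p@[-d[1],d[0]])
E
```

```text
time: 2.1
tool_pos: [0.5973, -0.1627, 0.0915]
tcp_rot: [2.028, 0.358, -2.044]
wrist_force: [-0.7, 0.7, -0.6]
width: -0.0
[ 0.59734678 -0.16271843  0.09150511] t -0.15618364182107233 lat 0.00701865365663377
```

View pics/side1.png

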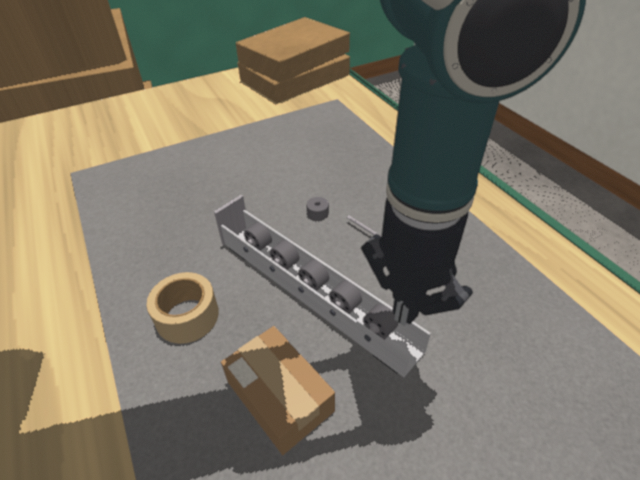

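View pics/wrist1.png

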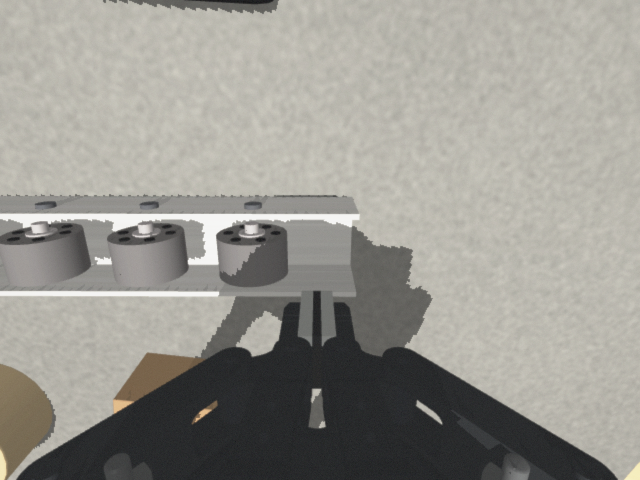

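The side view shows the tips over the rail just before wheel 1, at about (400,318). In the wrist view the wheels are at (252,252), (148,252) and (45,252). The tip is 7 mm to one side of the line, so I'll correct that and go down to just above wheel height.

```bash
cat > t.py <<'E'
from h import *
s=read_state()
c0=np.array([.55138,-.01328]);d=np.array([-.3366,.9416]);p=s['tool_pos'][:2]-c0;print(s['tool_pos'].round(4),'t %.4f lat %.4f'%(p@d,p@[-d[1],d[0]]),s['wrist_force'].round(2))
E
python3 -m creep '[[255,[2,1,-5],0],[255,[2,1,-5],0],[255,[2,0,-5],0],[255,[0,0,-5],0],[255,[0,0,0],0],[255,[0,0,0],0],[255,[0,0,0],0],[255,[0,0,0],0]]' ; python3 t.py; python3 -m creep '[[255,[0,0,0],0],[255,[0,0,0],0],[255,[0,0,0],0],[255,[0,0,0],0],[255,[0,0,0],0],[255,[0,0,0],0],[255,[0,0,0],0],[255,[0,0,0],0]]' ; python3 t.py
```

```text
time: 2.87
tool_pos: [0.6073, -0.1613, 0.0766]
tcp_rot: [2.034, 0.354, -2.034]
wrist_force: [0.9, 0.2, -0.3]
width: 0.0
[ 0.6073 -0.1613  0.0766] t -0.1582 lat -0.0029 [ 0.89  0.21 -0.34]
time: 3.53
tool_pos: [0.6071, -0.1613, 0.0763]
tcp_rot: [2.034, 0.354, -2.034]
wrist_force: [-0.5, 0.6, -0.2]
width: 0.004
[ 0.6071 -0.1613  0.0763] t -0.1581 lat -0.0027 [-0.46  0.59 -0.22]
```

```bash
python3 -m creep '[[255,[-1,0,-4],0],[255,[-1,0,-4],0],[255,[-0.5,-1,-4],0],[255,[0,0,-3],0],[255,[0,0,-3],0],[255,[0,0,0],0],[255,[0,0,0],0],[255,[0,0,0],0]]' ; python3 t.py
```

```text
time: 4.2
tool_pos: [0.6048, -0.1623, 0.0583]
tcp_rot: [2.034, 0.354, -2.034]
wrist_force: [-0.4, 0.0, -0.7]
width: -0.002
[ 0.6048 -0.1623  0.0583] t -0.1583 lat -0.0001 [-0.38  0.01 -0.65]
```

```bash
python3 -m creep '[[255,[-2,5.6,0],0],[255,[-2,5.6,0],0],[255,[-2,5.6,0],0],[255,[-2,5.6,0],0],[255,[-2,5.6,0],0],[255,[-2,5.6,0],0],[255,[0,0,0],0],[255,[0,0,0],0]]' ; python3 t.py
python3 - <<'E'
from h import *
im,d=read_camera("side");cv2.imwrite('pics/side2.png',cv2.resize(im[180:400,200:460],None,fx=2.5,fy=2.5))
im,d=read_camera("wrist");cv2.imwrite('pics/wrist2.png',im)
E
```

```text
time: 4.87
tool_pos: [0.5925, -0.1281, 0.0585]
tcp_rot: [2.034, 0.355, -2.034]
wrist_force: [-1.1, 0.2, 2.6]
width: 0.001
[ 0.5925 -0.1281  0.0585] t -0.1219 lat -0.0001 [-1.06  0.21  2.64]
```

View pics/side2.png

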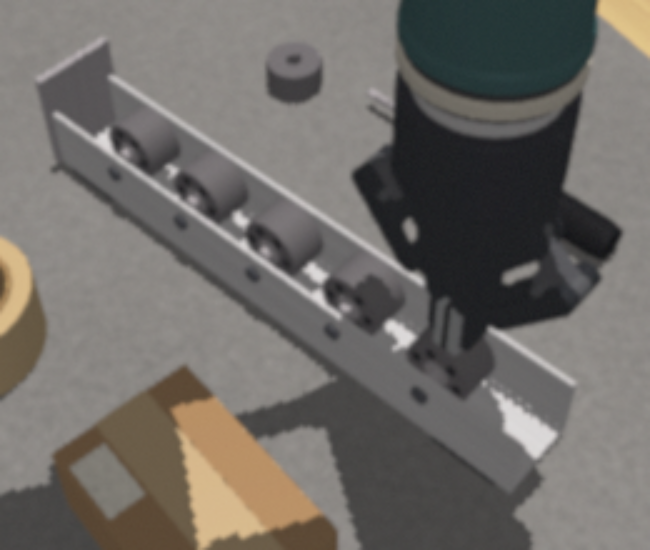

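View pics/wrist2.png

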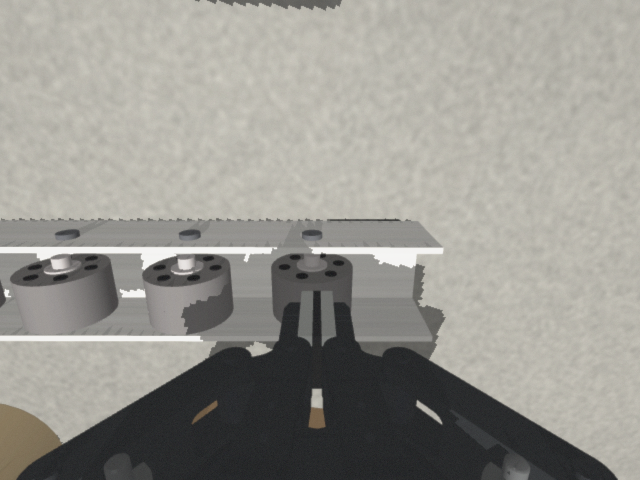

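The fingertip is on wheel 1, at about (450,345) in the side crop, and pressing with roughly 2.6 N, so the depth is right at about 3.5 mm. I'll continue the stroke.

```bash
python3 -m creep '[[255,[-2,5.6,0],0],[255,[-2,5.6,0],0],[255,[-2,5.6,0],0],[255,[-2,5.6,0],0],[255,[-2,5.6,0],0],[255,[0,0,0],0],[255,[0,0,0],0],[255,[0,0,0],0]]' ; python3 t.py
python3 - <<'E'
from h import *
im,d=read_camera("side");cv2.imwrite('pics/side3.png',cv2.resize(im[180:400,200:460],None,fx=2.5,fy=2.5))
im,d=read_camera("wrist");cv2.imwrite('pics/wrist3.png',im)
E
```

```text
time: 5.63
tool_pos: [0.5826, -0.1005, 0.0582]
tcp_rot: [2.034, 0.354, -2.034]
wrist_force: [0.3, -0.5, 0.1]
width: 0.0
[ 0.5826 -0.1005  0.0582] t -0.0927 lat -0.0000 [ 0.3  -0.53  0.15]
```

View pics/wrist3.png

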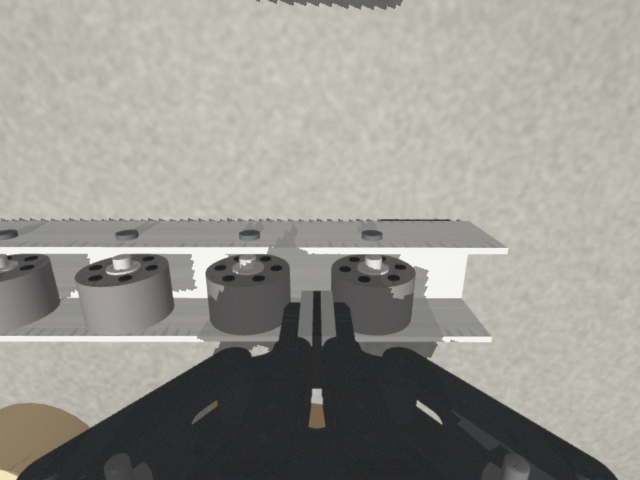

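The tip now sits between wheels 1 and 2, and wheel 1, at (373,290), is back up. I'll compare its hole pattern to confirm it rolled.

Run:
```python
import cv2,numpy as np
a=[]
for f,(u,v) in (('wrist1',(252,232)),('wrist2',(312,268)),('wrist3',(373,268))):
    im=cv2.imread(f'pics/{f}.png');a.append(cv2.resize(im[v-25:v+25,u-48:u+48],(560,290)))
cv2.imwrite('pics/cmp1.png',cv2.resize(np.vstack(a),(386,600)))
```

```text
(no output)
```

View pics/cmp1.png

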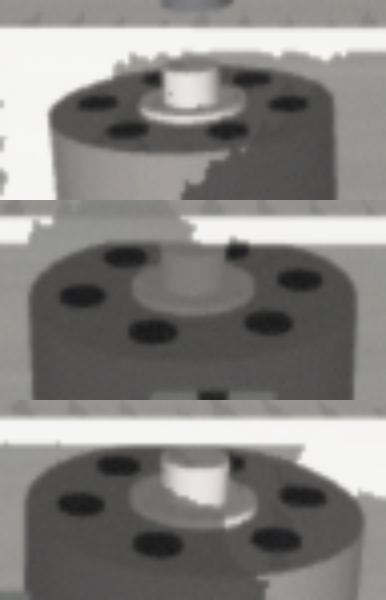

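The hole angle reads about +50° against the start, modulo 60°. That fits rolling without slip, but the pattern can't separate it from -10°. I'll stop partway over wheel 2 to settle it.

```bash
python3 -m creep '[[255,[-2,5.6,0],0],[255,[-2,5.6,0],0],[255,[-2,5.6,0],0],[255,[-2,5.6,0],0],[255,[0,0,0],0],[255,[0,0,0],0],[255,[0,0,0],0],[255,[0,0,0],0]]' ; python3 t.py
python3 - <<'E'
from h import *
im,d=read_camera("wrist");cv2.imwrite('pics/wrist4.png',im)
b=cv2.imread('pics/wrist3.png');cv2.imwrite('pics/cmp2.png',np.vstack([cv2.resize(x[230:340,180:440],(700,296)) for x in (b,im)]))
E
```

```text
time: 6.4
tool_pos: [0.5747, -0.0783, 0.0584]
tcp_rot: [2.034, 0.354, -2.034]
wrist_force: [-0.9, -0.8, 2.9]
width: 0.0
[ 0.5747 -0.0783  0.0584] t -0.0691 lat -0.0000 [-0.9  -0.81  2.94]
```

View pics/cmp2.png

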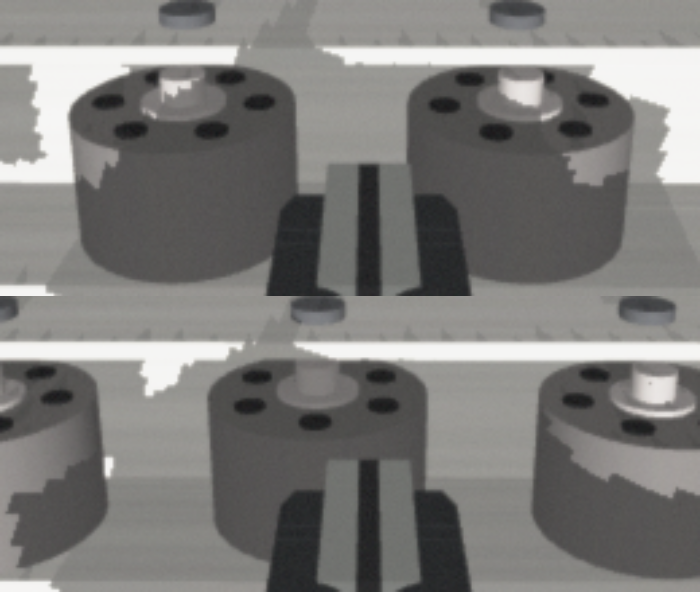

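Wheel 2 shows about +30° with the tip still 10 mm before its top, so it's rolling without slip and wheel 1's +50° stands. I'll carry on over wheels 2 to 5.

```bash
python3 -m creep '[[255,[-2,5.6,0],0],[255,[-2,5.6,0],0],[255,[-2,5.6,0],0],[255,[-2,5.6,0],0],[255,[-2,5.6,0],0],[255,[-2,5.6,0],0],[255,[-2,5.6,0],0],[255,[-2,5.6,0],0]]' ; python3 t.py;python3 -m creep '[[255,[-2,5.6,0],0],[255,[-2,5.6,0],0],[255,[-2,5.6,0],0],[255,[-2,5.6,0],0],[255,[-2,5.6,0],0],[255,[-2,5.6,0],0],[255,[-2,5.6,0],0],[255,[-2,5.6,0],0]]' ; python3 t.py
```

```text
time: 7.12
tool_pos: [0.5582, -0.0327, 0.058]
tcp_rot: [2.034, 0.355, -2.034]
wrist_force: [1.0, 0.6, -0.2]
width: -0.0
[ 0.5582 -0.0327  0.058 ] t -0.0206 lat 0.0001 [ 1.02  0.58 -0.24]
time: 7.78
tool_pos: [0.5424, 0.012, 0.0581]
tcp_rot: [2.034, 0.354, -2.034]
wrist_force: [-1.4, -0.1, -0.3]
width: -0.001
[0.5424 0.012  0.0581] t 0.0268 lat -0.0001 [-1.36 -0.12 -0.27]
```

```bash
python3 -m creep '[[255,[-2,5.6,0],0],[255,[-2,5.6,0],0],[255,[-2,5.6,0],0],[255,[-2,5.6,0],0],[255,[-2,5.6,0],0],[255,[-2,5.6,0],0],[255,[-2,5.6,0],0],[255,[-2,5.6,0],0]]' ; python3 t.py;python3 -m creep '[[255,[-2,5.6,0],0],[255,[-2,5.6,0],0],[255,[-2,5.6,0],0],[255,[-2,5.6,0],0],[255,[-2,5.6,0],0],[255,[0,0,0],0],[255,[0,0,0],0],[255,[0,0,0],0]]' ; python3 t.py
python3 - <<'E'
from h import *
im,d=read_camera("wrist");cv2.imwrite('pics/wrist5.png',im)
E
```

```text
time: 8.45
tool_pos: [0.5265, 0.0568, 0.0584]
tcp_rot: [2.034, 0.354, -2.034]
wrist_force: [-0.9, 0.6, 1.7]
width: -0.002
[0.5265 0.0568 0.0584] t 0.0743 lat -0.0001 [-0.85  0.58  1.72]
time: 9.12
tool_pos: [0.5167, 0.0841, 0.0584]
tcp_rot: [2.034, 0.354, -2.034]
wrist_force: [-0.7, -0.3, 0.9]
width: -0.001
[0.5167 0.0841 0.0584] t 0.1034 lat -0.0001 [-0.66 -0.31  0.94]
```

View pics/wrist5.png

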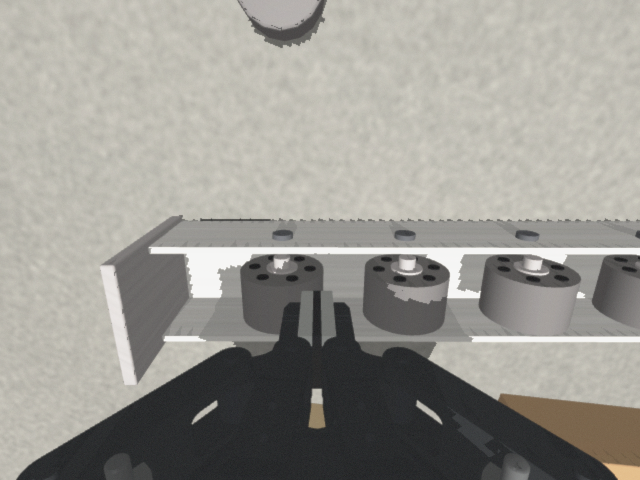

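The tip is touching wheel 5 at (283,290) and the stop plate at (140,300) is still clear. I'll finish the stroke, then lift straight up.

```bash
python3 -m creep '[[255,[-2,5.6,0],0],[255,[-2,5.6,0],0],[255,[-2,5.6,0],0],[255,[-2,5.6,0],0],[255,[-2,5.6,0],0],[255,[-2,5.6,0],0],[255,[0,0,0],0],[255,[0,0,0],0]]' ; python3 t.py
python3 - <<'E'
from h import *
im,d=read_camera("wrist");cv2.imwrite('pics/wrist6.png',im)
E
```

```text
time: 9.83
tool_pos: [0.5044, 0.1183, 0.0581]
tcp_rot: [2.033, 0.355, -2.033]
wrist_force: [0.5, -0.3, 0.3]
width: -0.001
[0.5044 0.1183 0.0581] t 0.1397 lat -0.0001 [ 0.46 -0.3   0.32]
```

View pics/wrist6.png

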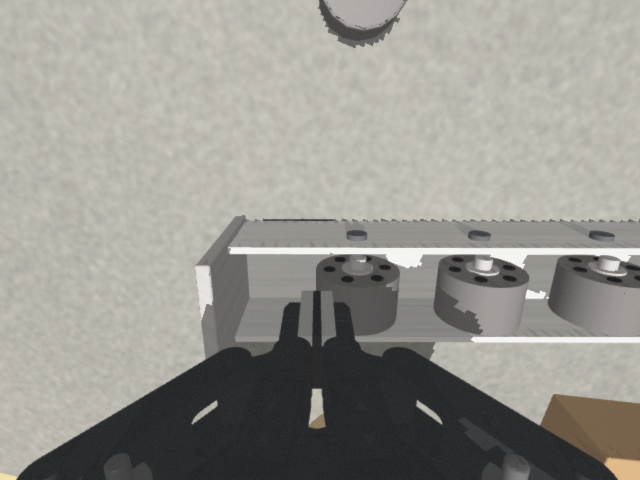

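The tip is past wheel 5 at (357,290) and short of the stop at (225,290), with no force left on it. I'll lift and then check.

```bash
python3 -m creep '[[255,[0,0,5],0],[255,[0,0,20],0],[255,[0,0,25],0],[255,[0,0,25],0],[255,[0,0,25],0],[255,[0,0,25],0],[255,[0,0,0],0],[255,[0,0,0],0]]' ; python3 -m creep '[[255,[-12,-37,5],0],[255,[-12,-37,5],0],[255,[-12,-37,5],0],[255,[-12,-37,5],0],[255,[-12,-37,5],0],[255,[-12,-37,5],0],[255,[-12,-37,5],0],[255,[-12,-37,0],0]]';python3 -m creep '[[255,[-8,-38,0],0],[255,[-8,-38,0],0],[255,[-8,-38,0],0],[255,[0,-38,0],0],[255,[0,-38,0],0],[255,[0,-20,0],0],[255,[0,0,0],0],[255,[0,0,0],0]]'
python3 t.py
python3 - <<'E'
from h import *
for n in ("top","side"):
    im,d=read_camera(n);cv2.imwrite(f'pics/{n}9.png',im);np.save(f'{n}9.npy',d)
    c=get_calibration(n);P=cloud(d,c);P0=cloud(np.load(n+'0.npy'),c);v,u=np.mgrid[:480,:640]
    if n=="top": roi=(u>215)&(u<470)&(v>180)&(v<300)&(abs(v-(273-(u-232)*.335))<30)
    else: roi=(u>210)&(u<440)&(v>190)&(v<380)&(abs(v-(225+(u-232)*.72))<50)
    for Q in (P0,P):
        z=Q[...,2];m=(roi&(z>.053)&(z<.068)).astype(np.uint8)
        k,l,st,ce=cv2.connectedComponentsWithStats(m)
        for i in range(1,k):
            if st[i,4]>40: print(n,st[i,4],np.nanmean(Q[l==i],0).round(4),np.percentile(Q[l==i][:,2],90).round(4))
E
```

```text
time: 10.55
tool_pos: [0.5064, 0.1177, 0.1858]
tcp_rot: [2.04, 0.354, -2.029]
wrist_force: [-1.1, -0.3, -0.4]
width: 0.001
time: 11.22
tool_pos: [0.4074, -0.1799, 0.218]
tcp_rot: [2.034, 0.354, -2.035]
wrist_force: [0.9, -0.7, -1.0]
width: 0.001
time: 11.88
tool_pos: [0.3835, -0.3885, 0.2163]
tcp_rot: [2.035, 0.356, -2.039]
wrist_force: [-0.8, -0.5, 0.2]
width: -0.003
[ 0.3835 -0.3885  0.2163] t -0.2968 lat 0.2844 [-0.82 -0.45  0.24]
top 327 [ 0.5919 -0.124   0.0593] 0.0625
top 329 [ 0.5719 -0.0677  0.0593] 0.0624
top 337 [ 0.5519 -0.0116  0.0592] 0.0624
top 337 [0.5318 0.0443 0.0593] 0.0624
top 335 [0.5121 0.1001 0.0593] 0.0625
top 59 [0.4922 0.1576 0.0602] 0.0657
top 331 [ 0.592  -0.1239  0.0593] 0.0626
top 331 [ 0.5719 -0.0678  0.0593] 0.0624
top 341 [ 0.552  -0.0116  0.059 ] 0.0623
top 339 [0.532  0.0444 0.0592] 0.0626
top 337 [0.5119 0.1005 0.0593] 0.0624
top 56 [0.4882 0.1562 0.0603] 0.0666
side 227 [0.4888 0.1583 0.0606] 0.0665
side 279 [0.5108 0.0972 0.0593] 0.0629
side 315 [0.5309 0.0409 0.0594] 0.0628
side 355 [ 0.5509 -0.0148  0.0594] 0.0628
side 418 [ 0.571  -0.0709  0.0593] 0.0626
side 474 [ 0.5909 -0.1265  0.0594] 0.0627
side 231 [0.4891 0.1584 0.0606] 0.0666
side 278 [0.511  0.0971 0.0594] 0.0627
side 319 [0.5308 0.0408 0.0594] 0.0628
side 356 [ 0.551  -0.0147  0.0594] 0.0626
side 412 [ 0.571  -0.0709  0.0593] 0.0627
side 480 [ 0.591  -0.1266  0.0593] 0.0625
```

View pics/side9.png

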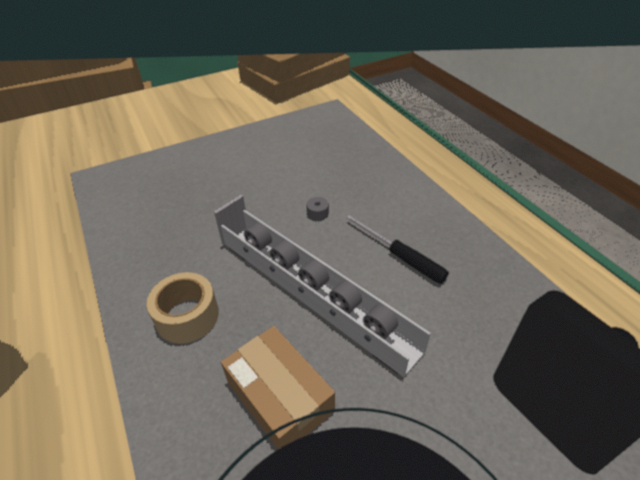

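View pics/top9.png

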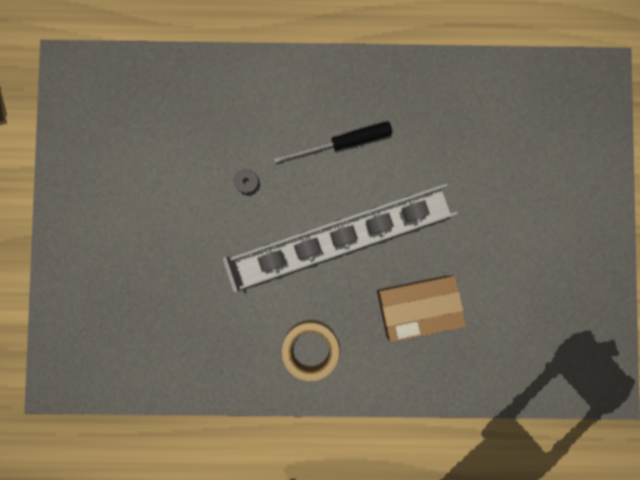

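The wheel tops and rail match their starting positions, and the things around the rail haven't moved. One last check from the saved wrist views: the hole patterns of wheels 3 to 5.

Run:
```python
import cv2,numpy as np
a=[]
for f,u0 in (('wrist1',0),('wrist5',230),('wrist6',300)):
    im=cv2.imread(f'pics/{f}.png');v=205 if f=='wrist1' else 235
    a.append(cv2.resize(im[v:v+75,u0:u0+330],(800,182)))
cv2.imwrite('pics/cmp3.png',np.vstack(a))
```

```text
(no output)
```

View pics/cmp3.png

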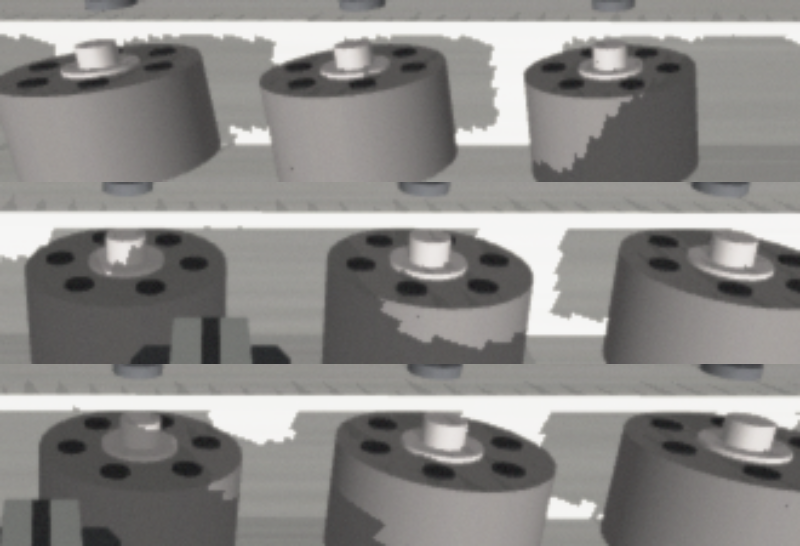

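Wheels 3 to 5 end in the same hole phase as wheel 1, shifted from the start pattern, so all five rolled alike. I'm handing in.

```bash
python3 -c "
from workcell import *
print(finish_job())"
```

```text
the job is handed in; nothing more can be done
None
```

I stroked the shut fingertips once along all five wheels, from the open end to about 20 mm past wheel 5 and short of the stop. The hand then lifted clear and I handed the job in at about 12 s.

- **Pressure:** the tip ran at a height of 58 mm, pressing the wheels down about 3.5–4 mm. The sampled upward force on the tip was at most about 3 N. No sample fell while it was pressing on wheel 3, which was crossed at the same height and along the same line.
- **Rolling:** the hole patterns show the wheels turning towards the stop, about 30° on wheel 2 at mid-stroke and about 50° on wheel 1 once the tip reached its top. Wheels 1, 3, 4 and 5 ended in the same hole phase, about 50° from the start. The pattern repeats every 60°, so their final angles (probably about 110°) rest on rolling without slip. I did not check wheel 2's final pattern.
- **Final state:** in the before and after depth images, all wheel tops are back at their starting height within about 0.3 mm and have not shifted by more than about 0.5 mm. One small patch on the stop plate differed by 4 mm in the top view but by only 0.3 mm in the side view; I take that as depth noise. By eye, the carton, tape roll, screwdriver and spare wheel are where they were, and the hand is clear.

No check failed.

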